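Gauge an inclined bore in a clamped instrument neck block

ROBOT

A 7-joint arm with a two-finger parallel gripper is mounted at the origin on the work surface. World frame = base frame: x ahead of the robot, y to its left, z up, the work surface at z = 0. Lengths are in m, angles in rad, forces in N, time in s.
With the tool pointing down it reaches from about 0.425 to 0.925 m from the base axis. Payload 6.8 kg.
Tool frame: the origin (TCP) lies midway between the tips of the shut fingers; the grasp point (between the pads) lies env.hold_point_z behind it (env.hold_point_z is the distance from the TCP to the grasp point, in m); z points along the fingers, y is the line along which they close (so a half turn about z gives the same grasp; the last joint's range is limited). The gripper opens to 85 mm and grips with 20 to 120 N. Pads are 22 mm wide; open, the fingers measure 114 mm over their backs; the gripper's body (76 mm by 85 mm) begins 54 mm behind the grasp point. The pads swing forward as they close: fully open they stand 13 mm farther back than shut.
Start: joints at [-1.387, 0.477, 0.022, 1.555, -0.011, 1.109, -0.083], TCP at [0.194, 0.646, 0.231] pointing down, gripper open.
Joint ranges: [-2.96, 2.96], [-0.34, 2.1], [-1.41, 1.46], [0.24, 2.44], [-1.37, 4.51], [0.17, 1.92], [-2.96, 2.96]. Speed limits (rad/s): [2.39, 2.39, 3.14, 3.14, 3.14, 3.14, 3.14].

INTERFACE

Orientations are given as [roll, pitch, yaw] about the fixed x, y, z axes, in that order (R = Rz(yaw) Ry(pitch) Rx(roll)).
In Python, from bench import env gives the robot as it stands.
- The arm moves only by the tool jog_arm, never from a script. Its argument "increments" is a list of rows, each a list of 7 numbers: the turn, a rotation vector about the world's x, y, z in rad, then the shift along the world's x, y, z in mm, then the opening, from 0 (shut) to 1 (fully open). In form: [[rx, ry, rz, tx, ty, tz, fingers], ...]. A call has exactly 8 rows; each row is the pose to reach, as a shift and turn from the pose commanded when the call began; what a row does not reach only later rows make up. A row lasts 1/10 s, in which the tool goes at most 50 mm and 8.59 degrees, less where a joint would pass 70% of its speed; a pose out of reach is approached as far as the arm can. A call with a gripper value outside its range is refused whole. The fingers move at their own pace and stop on an object; the grip force is fixed at half the most. Time passes only in rows, so rows that repeat a pose let the fingers close, or fill a call up. It gives the time, the measured TCP pose, the force, the opening and the grip force at its end, in the units of the state.
- env.read_state(): the state, without advancing time (a new reading comes with each control period).
- env.snapshot(name): name is "scene" or "top"; returns a dict with "color" (420x560x3 uint8, red, green, blue), "z_map" (420x560 float32, m along the optical axis (not along the pixel's ray), 0 where there is no reading), "fx", "fy", "cx", "cy" (pixels), "k1" (the pictures are not rectified: a ray, as slopes to the right and down, at radius r is drawn at 1 + k1 r^2 times it, then the intrinsics apply), "R" (3x3) and "t" (3): a world point X has camera coordinates R X + t. Camera axes: x right, y down, z forward; pixel columns grow to the right and rows downward; lengths in m; the calibration is good to about 2 mm. A picture is of the moment at which its call begins.
- env.job_done(): hands the job in; it is judged then, once.
Trained networks look in the newest picture that a camera, given by its name, has taken for a name from the list of things; names that differ only in an ending like _2 or _b are one class to them, and where a whole thing is asked for, a point or a joint stands for the part that bears it (a point fixed in the world has none). Each returns a list of dicts, best first, with "confidence" (0 to 1); they miss things now and then, are a little off and sometimes report something else, mostly with a low value. They report only what shows in the picture. A call takes as long as a camera call. They do not tell look-alikes from the thing itself.
- env.cut_out(camera, target): "mask" (420x560 bool, what is visible of it) and "point" ([column, row] in pixels, amid what is visible of it).
- env.landmark_of(camera, target): "point" ([column, row] in pixels: a listed point, or the origin of a listed thing).
The state is a dict: "clock": time; "joint_pos": joint angles; "joint_vel": joint speeds; "joint_torque": joint torques, N m; "ee_pos": TCP position; "ee_rot": TCP orientation; "force": force on the tool from outside, world axes, zero at the start; "moment": the same for the moment, N m; "gripper_width": finger opening in m; "grasp_force": force on a finger pad.
Only numpy, scipy, OpenCV 4.12 (cv2) and the standard library are available. Lean on these libraries where they do the work, as an engineer would, in place of code of your own. Each camera call takes 0.05 s, during which the arm holds its last target. There are 200 camera calls.

TASK

Turn the vacuum regulator's dial clockwise to the one long mark so the neck block is held, then take the gauge rod from its cradle, push it tip first into the sloping guide tube until its collar stops against the mouth, and draw it right out again. Finish by holding the rod level in the gripper for reading, its tip over the round cork mat and about 15 cm above the bench, clear of everything: stay still there and do not put it down or let go. Leave the dial at the mark and do not disturb the other things on the bench.

Things in the scene. Friction and masses are not known exactly. Their poses are not given: they have to be found in the camera images.
- dial (a joint): turn of the black bar-grip dial on the grey regulator box, in rad, growing clockwise seen from above, 0 to 6.28; stays where left (friction 0.06 N m). At 0 its white pointer line points along the box's own -x; eight short marks and one long thick mark lie round it, 0.27 rad apart beginning at 0. The long mark is at 1.35 rad.
- dial_grip (a point): point to grip the dial, on its upright axis, 82 mm above the bench; x runs along the bar grip and turns with it. The bar is 42 mm long, 14 mm wide (the grip width, along y); its top is 89 mm above the bench, and below it a 44 mm disc has its top 59 mm above the bench. The white pointer is on the -x half.
- regulator: fixed grey vacuum-clamp regulator box, 110 x 110 x 45 mm; origin at the centre of its underside, the dial's axis is over it; the dial's zero mark lies to its -x
- gauge_grip (a point): centre of the gauge rod's flat-sided wooden handle (70 mm long along x, 14 mm wide along y, 22 mm high along z), on the rod's axis, 75 mm above the bench at the start. x runs along the rod from the tip to the handle, y is the grip width, z is up as it lies in the cradle. The rod balances 20 mm to the collar side of this point.
- gauge_collar (a point): centre of the collar's stop face, on the rod's axis, 62 mm from the handle's centre towards the tip; axes as gauge_grip
- gauge_tip (a point): the end of the gauge rod's tip, on its axis, 105 mm from the collar's stop face; axes as gauge_grip
- cradle: fixed wooden cradle; origin on the bench under the middle of the gauge's handle, x along the lying rod from tip to handle. Base 220 x 60 x 12 mm; two open-topped forks, 30 mm wide, 10 mm thick, 90 mm tall, at x = -115 mm and x = +58 mm; lift the rod straight up at least 25 mm to clear them.
- guide: steel guide tube in the dark wooden block, fixed; origin at the centre of its bell mouth, 115 mm above the bench; z points out of the mouth along the bore, 28 degrees up from level, about away from the robot; y is level. Mouth 36 mm outside, narrowing in 11 mm to a 15 mm bore, 120 mm deep, so the collar stops first. The tube stands 35 mm out of the block, which is 50 x 50 mm across the bore.
- jig: fixed jig under the guide: aluminium base plate 150 x 120 x 15 mm with two upright plywood cheeks to 85 mm; origin on the bench; the mouth of the guide lies at x = 60 mm, y = 0, z = 115 mm in this frame
- mat: round cork reading mat on the bench, 150 mm diameter, 3 mm thick, fixed; origin at the centre of its underside
- bottle: bystander, leave alone: clear round bottle, 64 mm diameter, 200 mm tall; origin at its underside
- jar: bystander, leave alone: amber jar with metal lid, 72 mm diameter, 85 mm tall; origin at its underside
- screwdriver: bystander, leave alone: screwdriver with wooden handle lying on the bench; origin at its underside
- sandblock: bystander, leave alone: cork sanding block 100 x 60 x 32 mm; origin at its underside
- bridge: bystander, leave alone: dark wooden blank 110 x 26 x 12 mm lying flat; origin at its underside
- strip: bystander, leave alone: light wooden strip 130 x 12 x 12 mm, no collar; origin at its underside
- tape: bystander, leave alone: yellow tape dispenser 150 x 60 mm, 102 mm tall; origin at its underside
- gauge: the loose gauge rod, 140 g (varies by 20 percent), lying level in the forks of its cradle; origin and axes as gauge_grip. Along x from the handle: brass collar, 38 mm diameter, at -52 to -62 mm; steel rod, 10 mm diameter, on to the tip at -167 mm; on the other side a 10 mm square tail to +75 mm.
Things that resemble listed ones, but are neither listed nor needed, are in the scene too. Leave any purple look-alike of the regulator alone.

How it is judged:
On the way, in this order (a step that is already met when the one before it is completed fails the run):
1. the dial stands at the long mark (value of joint dial between 1.23 and 1.47 rad), for 0.3 s.
2. the rod is in the guide tube with its collar against the mouth (all of step 1 and distance between gauge_collar and guide below 0.006 m and z of gauge_collar in the frame of guide below 0.003 m and angle between the x axis of gauge and the z axis of guide, either way round below 0.1 rad), for 0.2 s.
3. the rod is drawn right out of the tube (z of gauge_tip in the frame of guide above 0.005 m), for 0.1 s.
At the end, for the whole second after the job is handed in: The dial is within 0.12 rad of the long mark; the gripper holds the gauge rod, still (under 30 mm/s), level within 0.12 rad (7 degrees), its tip over the cork mat (within 75 mm of the mat's centre, seen from above) and 100 to 220 mm above the bench, the rod touching nothing but the fingers (all of step 1 and horizontal distance between gauge_tip and mat below 0.075 m and height (world z) of gauge_tip between 0.1 and 0.22 m and angle between gauge_tip's own x axis and vertical between 1.4508 and 1.6908 rad and contact force between gauge and the fingers above 2 N and linear speed of gauge below 0.03 m/s and contact force between gauge and jig below 0.1 N and contact force between gauge and cradle below 0.1 N and contact force between gauge and regulator below 0.1 N and contact force between gauge and mat below 0.1 N and contact force between gauge and bottle below 0.1 N and contact force between gauge and jar below 0.1 N and contact force between gauge and screwdriver below 0.1 N and contact force between gauge and sandblock below 0.1 N and contact force between gauge and bridge below 0.1 N and contact force between gauge and strip below 0.1 N and contact force between gauge and tape below 0.1 N); the arm keeps its last pose, push and grip.
It fails at once if a bystander is moved by more than 30 mm (distance of any of bottle, jar, screwdriver, sandblock, bridge, strip, tape from where it was at the start of the episode above 0.03 m).
It also fails if it takes over 72 s, if anything falls off the work surface, if the arm or the gripper's body presses on something with over 40 N, if the wrist force passes 120 N, or if a joint passes its speed limit or range.

## Working session

There is one attempt and no reset: what is moved stays moved. The work goes in short steps, Python scripts to look and compute and a tool call to move; the robot and the scene stay as the last step left them, time stands still between calls to the robot, and variables do not carry over. Pictures are saved under pics/ and viewed, at most 10 in all, crops included, and the job is handed in when it is done.

Besides the shell and the picture viewer there is one more tool, called after "Call:" by a JSON object that holds its "api" and its "payload", one argument or row to a line. jog_arm: Moves the arm, as the interface text tells. Its arguments: {"type":"object","properties":{"increments":{"type":"array","items":{"type":"array","items":{"type":"number"}}}},"required":["increments"]}

```bash
ls; mkdir -p pics
cat > h.py <<'E'
import numpy as np, cv2
from bench import env
def world(s,px,z=None,height=None):
    "pixel -> world; uses height plane if given else z_map"
    K=np.array([[s['fx'],0,s['cx']],[0,s['fy'],s['cy']],[0,0,1.]])
    p=cv2.undistortPoints(np.array([[px]],float),K,np.array([s['k1'],0,0,0.]))[0,0]
    R=np.array(s['R']);t=np.array(s['t']);d=R.T@np.array([p[0],p[1],1]);o=-R.T@t
    if height is not None: return o+d*(height-o[2])/d[2]
    if z is None: z=s['z_map'][int(round(px[1])),int(round(px[0]))]
    return o+d*z
def cloud(s,mask):
    v,u=np.nonzero(mask&(s['z_map']>0))
    K=np.array([[s['fx'],0,s['cx']],[0,s['fy'],s['cy']],[0,0,1.]])
    p=cv2.undistortPoints(np.stack([u,v],1).astype(float)[:,None],K,np.array([s['k1'],0,0,0.]))[:,0]
    z=s['z_map'][v,u][:,None]
    return (np.hstack([p*z,z])-np.array(s['t']))@np.array(s['R'])
E
python3 - <<'E'
from h import *
np.set_printoptions(precision=4,suppress=True)
print(env.hold_point_z, {k:v for k,v in env.read_state().items() if k in('ee_pos','ee_rot','clock','gripper_width')})
H=dict(dial_grip=.082,gauge_grip=.075,gauge_collar=.075,gauge_tip=.075,guide=.115,mat=.003,regulator=0,cradle=0,jig=0,bottle=0,jar=0,screwdriver=0,sandblock=0,bridge=0,strip=0,tape=0)
for c in('scene','top'):
    s=env.snapshot(c);cv2.imwrite(f'pics/{c}0.png',s['color'][:,:,::-1])
    print(c,-np.array(s['R']).T@s['t'])
    for n,h in H.items():
        for r in env.landmark_of(c,n)[:3]:
            if r['confidence']>.25: print(n,round(r['confidence'],2),np.round(r['point'],1),world(s,r['point'],height=h)[:2])
E
```

```text
pics
0.0187 {'clock': 0.0, 'ee_pos': array([0.194 , 0.6459, 0.2303]), 'ee_rot': array([-3.1397,  0.0002,  2.8498]), 'gripper_width': 0.08521287337198284}
scene [ 1.0477 -0.9607  1.0803]
dial_grip 0.63 [133.6 264.3] [ 0.2762 -0.3781]
dial_grip 0.54 [187.2 282.6] [ 0.452  -0.3541]
gauge_grip 0.68 [325.  181.9] [0.5933 0.2567]
gauge_collar 0.78 [306.3 177.2] [0.5244 0.2479]
gauge_tip 0.69 [276.3 174.9] [0.4257 0.2062]
guide 0.57 [265.6 207.7] [ 0.5032 -0.0061]
regulator 0.92 [196.5 301.3] [ 0.4682 -0.3472]
regulator 0.73 [135.8 286.8] [ 0.279  -0.3958]
cradle 0.78 [327.5 198. ] [0.6063 0.2657]
jig 0.7 [249.7 225.6] [0.4372 0.0015]
jig 0.52 [324.5 181.8] [0.5575 0.3471]
bottle 0.65 [369.2 209.8] [0.7618 0.2809]
jar 0.59 [355.9 179.2] [0.6552 0.4229]
sandblock 0.56 [306.6 162.1] [0.4432 0.4273]
bridge 0.81 [328.5 230.3] [0.6783 0.1131]
bridge 0.71 [190.  282.3] [ 0.4097 -0.2991]
bridge 0.65 [250.5 228.8] [ 0.4476 -0.0105]
strip 0.62 [254.7 167.4] [0.283  0.2935]
strip 0.34 [326.1 196.4] [0.5981 0.2714]
tape 0.62 [234.6 357.1] [ 0.6615 -0.4468]
top [0.4255 0.0083 1.1239]
dial_grip 0.5 [435
[... 279 characters left out ...]
9.7 221.5] [ 0.5046 -0.0066]
mat 0.68 [364.8 154.7] [ 0.703 -0.245]
mat 0.48 [122.7 253.4] [0.4225 0.4188]
mat 0.3 [182.  209.9] [0.5431 0.2617]
regulator 0.73 [419.1 309.7] [ 0.2802 -0.3836]
regulator 0.69 [407.7 244.3] [ 0.4545 -0.3585]
cradle 0.59 [179.2 192.1] [0.5931 0.2719]
cradle 0.47 [278.  219.4] [ 0.5194 -0.0036]
jig 0.72 [283.2 253.8] [ 0.4252 -0.0185]
bottle 0.66 [177.1 138. ] [0.7474 0.2831]
jar 0.86 [124.4 167. ] [0.6627 0.4275]
jar 0.4 [362.  155.9] [ 0.7003 -0.2378]
screwdriver 0.56 [264.3 125. ] [0.7874 0.0373]
sandblock 0.94 [123.6 248.4] [0.4361 0.4182]
bridge 0.77 [236.5 163.7] [0.675 0.114]
strip 0.8 [167.1 301.8] [0.2939 0.2937]
tape 0.64 [433.  170.4] [ 0.6604 -0.4344]
```

Run:
```python
import cv2
t=cv2.imread('pics/top0.png');s=cv2.imread('pics/scene0.png')
cv2.imwrite('pics/t1.png',cv2.resize(t,(784,588),interpolation=cv2.INTER_CUBIC))
a=cv2.resize(t[205:335,370:470],(400,520),interpolation=cv2.INTER_CUBIC)
b=cv2.resize(s[240:340,100:176+24],(400,400),interpolation=cv2.INTER_CUBIC)
b=cv2.copyMakeBorder(b,0,120,0,0,cv2.BORDER_CONSTANT)
cv2.imwrite('pics/d1.png',cv2.hconcat([a,b]))
```

```text
(no output)
```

View pics/t1.png

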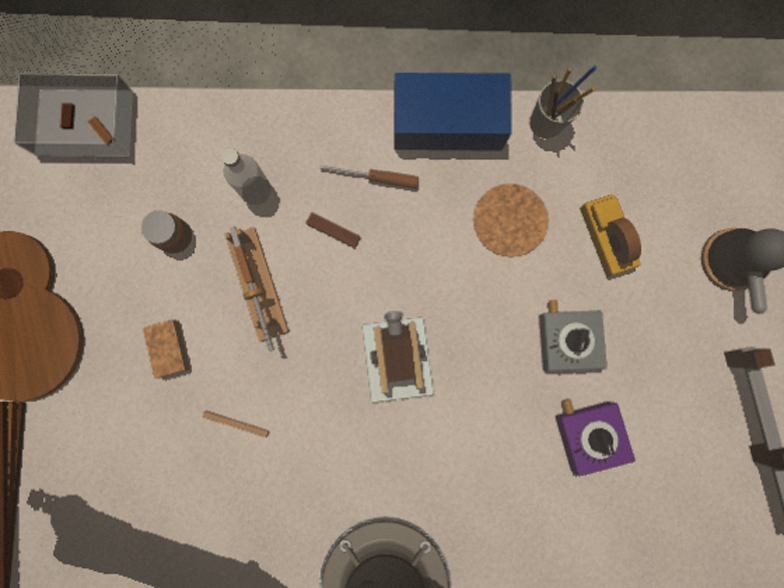

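View pics/d1.png

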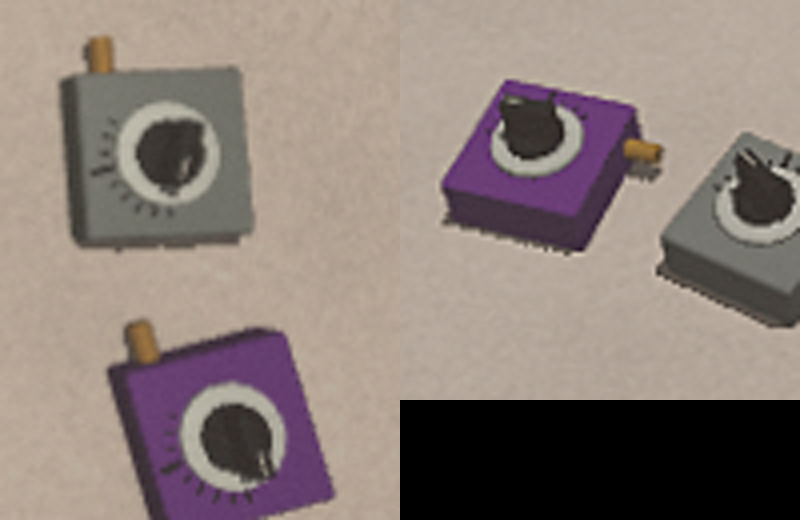

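View pics/scene0.png

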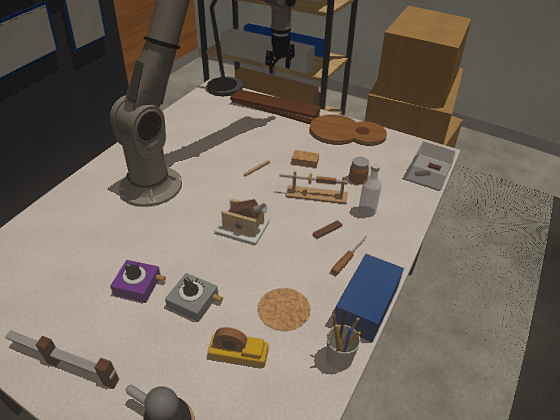

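The top view has the grey regulator at (573,341), the purple look-alike at (596,437), the mat at (511,219), the cradle and rod from (235,230) to (283,355), and the guide mouth at (395,320). The long mark is left of the dial. The scene view agrees. Next I'll do the fine fits.

Run:
```python
from h import *
np.set_printoptions(precision=4,suppress=True)
def rect(P):
    r=cv2.minAreaRect((P[:,:2]*1000).astype(np.float32)); return np.round(r[0],1),np.round(r[1],1),round(r[2],1),len(P)
S={c:env.snapshot(c) for c in('top','scene')}
C={c:cloud(s,s['z_map']>0) for c,s in S.items()}
COL={c:s['color'][s['z_map']>0].astype(int) for c,s in S.items()}
def near(P,x,y,r,z0,z1): return (np.hypot(P[:,0]-x,P[:,1]-y)<r)&(P[:,2]>z0)&(P[:,2]<z1)
def pca(P):
    m=P.mean(0);v=np.linalg.svd(P-m,full_matrices=False)[2][0];return m,v*np.sign(v[0])
for c in C:
    P=C[c];print('==',c)
    m=near(P,.455,-.357,.09,.040,.05);print('box top',rect(P[m]))
    m=near(P,.455,-.357,.04,.080,.1);Q=P[m];print('bar',rect(Q),pca(Q[:,:2]*1),Q[:,2].mean())
    w=COL[c][m].sum(1);b=w>np.percentile(w,85);print('white',Q[b].mean(0),w.min(),w.max())
    for n in('gauge_grip','cradle','guide','jig','mat'):
        for r in env.cut_out(c,n)[:2]:
            Q=cloud(S[c],r['mask']);
            if r['confidence']>.3 and len(Q)>5: print(n,round(r['confidence'],2),rect(Q),np.percentile(Q[:,2],[2,50,98]))
    # gauge rod
    m=near(P,.51,.24,.2,.068,.10);A=P[m]
    d=np.array([.37,-.93]); n=np.array([-.37,.93]); off=(A[:,:2]-[.585,.27])@n
    A=A[np.abs(off)<.03];rr=near(A,.48,.225,.06,.068,.09)
    print('rod',pca(A[rr]),rr.sum())
    m=near(P,.43,-.01,.10,.012,.018);print('plate',rect(P[m]))
    m=near(P,.50,-.006,.035,.10,.15);Q=P[m];print('tube',pca(Q),len(Q),Q.max(0),Q.min(0))
    m=near(P,.43,-.01,.10,.08,.15);print('top stuff',rect(P[m]))
for c,b in(('top',(410,240)),('scene',(185,288))):
    s=S[c];u,v=b
    cv2.imwrite(f'pics/dz_{c}.png',cv2.resize(s['color'][v-22:v+22,u-22:u+22,::-1],(400,400),interpolation=cv2.INTER_CUBIC))
cv2.imwrite('pics/dz.png',cv2.hconcat([cv2.imread('pics/dz_top.png'),cv2.imread('pics/dz_scene.png')]))
```

```text
== top
box top (array([ 457.8, -352.3]), array([109.5, 109.7]), 3.0, 1310)
bar (array([ 457.4, -352.5]), array([14.8, 41.4]), 73.0, 102) (array([ 0.4579, -0.3515]), array([ 0.9581, -0.2864])) 0.08776886219307692
white [ 0.4593 -0.3539  0.0885] 138 389
gauge_grip 0.72 (array([549. , 249.1]), array([233.5,  25.8]), 16.9, 383) [0.0726 0.0812 0.0939]
cradle 0.83 (array([566.4, 260.3]), array([224.4,  65.7]), 19.8, 1413) [-0.0008  0.0118  0.0888]
jig 0.92 (array([428.7, -17.8]), array([172.1, 125.2]), 9.3, 2588) [0.0086 0.0811 0.1202]
jig 0.42 (array([ 670.5, -447.6]), array([155.8,  94.2]), 19.2, 1621) [0.0003 0.0514 0.1016]
mat 0.83 (array([ 697.1, -245.5]), array([143.4, 146.4]), 1.2, 2160) [-0.0018  0.0025  0.007 ]
rod (array([0.4875, 0.2306, 0.079 ]), array([0.9453, 0.3261, 0.004 ])) 210
plate (array([419. , -18.7]), array([149.7, 119.9]), 7.9, 929)
tube (array([ 0.4858, -0.0095,  0.1136]), array([ 0.9728,  0.1257, -0.1946])) 166 [0.5044 0.0074 0.1296] [ 0.4664 -0.0246  0.1006]
top stuff (array([435.2, -16.7]), array([140.8,  75.8]), 7.8, 1324)
== scene
box top (array([ 459.6, -353.5
[... 415 characters left out ...]
 0.36 (array([518.8, 288.3]), array([219.6, 138.8]), 22.6, 236) [0.0446 0.0783 0.0906]
guide 0.85 (array([428.5,  37.8]), array([124.2, 178.1]), 15.1, 474) [0.0783 0.1026 0.1216]
jig 0.65 (array([415.3,  13.7]), array([171.6, 198.2]), 8.1, 1678) [0.0039 0.0558 0.118 ]
mat 0.94 (array([ 699.8, -245.1]), array([151.5, 142.6]), 37.9, 1794) [-0.0014  0.0031  0.0081]
rod (array([0.4862, 0.2239, 0.0786]), array([0.9428, 0.3332, 0.0074])) 103
plate (array([420. , -24.1]), array([149.9, 120.6]), 8.2, 306)
tube (array([ 0.4891, -0.0143,  0.1114]), array([ 0.6514,  0.7503, -0.1128])) 104 [0.508  0.006  0.1274] [ 0.4667 -0.0301  0.1001]
top stuff (array([436.3, -22.9]), array([143.6,  78.9]), 6.1, 610)
```

View pics/dz.png

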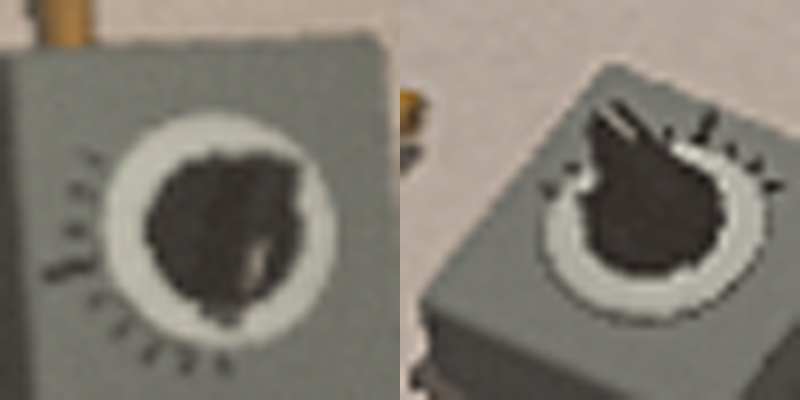

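Call:
{"api": "jog_arm", "payload": {
  "increments": [
    [0,0,0,20,-30,0,1],
    [0,0,0,45,-68,5,1],
    [0,0,0,70,-106,10,1],
    [0,0,0,95,-144,10,1],
    [0,0,0,120,-182,10,1],
    [0,0,0,145,-220,10,1],
    [0,0,0,170,-258,10,1],
    [0,0,0,195,-296,10,1]
  ]
}}

```text
clock: 3.1
ee_pos: [0.39, 0.3489, 0.2416]
ee_rot: [3.141, 0.0, 2.85]
force: [1.5, 0.4, -0.0]
gripper_width: 0.0856
grasp_force: 0.0
```

Call:
{"api": "jog_arm", "payload": {
  "increments": [
    [0,0,0,18,-45,0,1],
    [0,0,0,36,-90,0,1],
    [0,0,0,54,-135,0,1],
    [0,0,0,72,-180,0,1],
    [0,0,0,90,-225,0,1],
    [0,0,0,108,-270,0,1],
    [0,0,0,120,-315,0,1],
    [0,0,0,126,-360,0,1]
  ]
}}

```text
clock: 3.9
ee_pos: [0.5161, -0.0114, 0.2417]
ee_rot: [3.141, 0.001, 2.85]
force: [0.6, 0.0, 0.4]
gripper_width: 0.0853
grasp_force: 0.0
```

Call:
{"api": "jog_arm", "payload": {
  "increments": [
    [0,0,0,-5,-45,0,1],
    [0,0,0,-12,-90,0,1],
    [0,0,0,-19,-135,0,1],
    [0,0,0,-26,-180,0,1],
    [0,0,0,-33,-225,0,1],
    [0,0,0,-40,-270,0,1],
    [0,0,0,-50,-310,0,1],
    [0,0,0,-57,-340,0,1]
  ]
}}

```text
clock: 4.7
ee_pos: [0.4569, -0.3525, 0.2416]
ee_rot: [-3.141, 0.001, 2.847]
force: [-0.2, 0.5, -0.2]
gripper_width: 0.0855
grasp_force: 0.0
```

```bash
python3 -c "
from bench import env
print(env.read_state())"
```

```text
{'clock': 4.7, 'joint_pos': array([ 0.09979195,  0.33747493,  0.57048936,  1.81428356, -0.20696472,
        1.04869548,  2.0250679 ]), 'joint_vel': array([ 0.51644814,  0.23554246,  0.05381594, -0.26905017, -0.16234197,
        0.09360702,  0.61634716]), 'joint_torque': array([ -2.62627356, -44.59997535,   6.48569047, -25.69504559,
         0.25615113,  -0.10743828,  -0.62200053]), 'ee_pos': array([ 0.45691003, -0.35247909,  0.24162547]), 'ee_rot': array([-3.14064878e+00,  5.17005592e-04,  2.84745776e+00]), 'force': array([-0.18872574,  0.46439551, -0.23530293]), 'moment': array([ 0.02530755, -0.02639011,  0.04173115]), 'grasp_force': 0.0, 'gripper_width': 0.08547327353987112}
```

Call:
{"api": "jog_arm", "payload": {
  "increments": [
    [0,0,0,1,-3.5,-35,1],
    [0,0,0,1,-3.5,-75,1],
    [0,0,0,1,-3.5,-115,1],
    [0,0,0,1,-3.5,-145,1],
    [0,0,0,1,-3.5,-165,1],
    [0,0,0,1,-3.5,-175,1],
    [0,0,0,1,-3.5,-175,0.5],
    [0,0,0,1,-3.5,-175,0]
  ]
}}

```text
clock: 5.5
ee_pos: [0.4598, -0.3535, 0.0672]
ee_rot: [-3.141, 0.001, 2.85]
force: [0.4, 0.2, 0.7]
gripper_width: 0.0587
grasp_force: 0.0
```

Call:
{"api": "jog_arm", "payload": {
  "increments": [
    [0,0,0,0,0,0,0],
    [0,0,0,0,0,0,0],
    [0,0,0,0,0,0,0],
    [0,0,0,0,0,0,0],
    [0,0,0,0,0,0,0],
    [0,0,0,0,0,0,0],
    [0,0,0,0,0,0,0],
    [0,0,0,0,0,0,0]
  ]
}}

```text
clock: 6.3
ee_pos: [0.4595, -0.3544, 0.0675]
ee_rot: [-3.14, 0.002, 2.849]
force: [-1.8, -2.1, 6.9]
gripper_width: 0.0132
grasp_force: 60.2
```

Gripped (13–14 mm). Turn clockwise 1.015 rad.

Call:
{"api": "jog_arm", "payload": {
  "increments": [
    [0,0,-0.13,0,0,0,0],
    [0,0,-0.27,0,0,0,0],
    [0,0,-0.41,0,0,0,0],
    [0,0,-0.55,0,0,0,0],
    [0,0,-0.69,0,0,0,0],
    [0,0,-0.83,0,0,0,0],
    [0,0,-0.94,0,0,0,0],
    [0,0,-1.015,0,0,0,0]
  ]
}}

```text
clock: 7.1
ee_pos: [0.4572, -0.3567, 0.0675]
ee_rot: [-3.14, 0.005, 1.828]
force: [-6.2, -7.5, 5.3]
gripper_width: 0.0128
grasp_force: 60.3
```

Call:
{"api": "jog_arm", "payload": {
  "increments": [
    [0,0,0,0,0,0,0],
    [0,0,0,0,0,0,0],
    [0,0,0,0,0,0,0],
    [0,0,0,0,0,0,0.5],
    [0,0,0,0,0,0,1],
    [0,0,0,0,0,0,1],
    [0,0,0,0,0,0,1],
    [0,0,0,0,0,0,1]
  ]
}}

```text
clock: 7.9
ee_pos: [0.4594, -0.3526, 0.0662]
ee_rot: [3.141, -0.0, 1.835]
force: [-0.5, 0.8, -0.2]
gripper_width: 0.0834
grasp_force: 0.0
```

Call:
{"api": "jog_arm", "payload": {
  "increments": [
    [0,0,0,0,0,20,1],
    [0,0,0,0,0,60,1],
    [0,0,0,0,0,105,1],
    [0,0,0,0,10,150,1],
    [0,0,0,20,50,175,1],
    [0,0,0,35,95,175,1],
    [0,0,0,50,140,175,1],
    [0,0,0,65,185,175,1]
  ]
}}

```text
clock: 8.7
ee_pos: [0.5246, -0.166, 0.2417]
ee_rot: [3.141, -0.0, 1.835]
force: [0.8, 0.1, -0.2]
gripper_width: 0.0853
grasp_force: 0.0
```

Run:
```python
from h import *
np.set_printoptions(precision=4,suppress=True)
for c,b in(('top',(410,240)),('scene',(185,288))):
    s=env.snapshot(c);P=cloud(s,s['z_map']>0)
    Q=P[(np.hypot(P[:,0]-.459,P[:,1]+.3535)<.045)&(P[:,2]>.08)&(P[:,2]<.1)]
    v=np.linalg.svd(Q[:,:2]-Q[:,:2].mean(0),full_matrices=False)[2][0]
    r=cv2.minAreaRect((Q[:,:2]*1000).astype(np.float32));print(c,len(Q),r,np.degrees(np.arctan2(v[1],v[0]))%180)
    u,w=b;cv2.imwrite(f'pics/e_{c}.png',cv2.resize(s['color'][w-22:w+22,u-22:u+22,::-1],(400,400),interpolation=cv2.INTER_CUBIC))
cv2.imwrite('pics/e.png',cv2.hconcat([cv2.imread('pics/e_top.png'),cv2.imread('pics/e_scene.png')]))
st=env.read_state();print(st['clock'],st['joint_pos'],st['ee_pos'],st['ee_rot'])
```

```text
top 63 ((459.1943664550781, -356.8242492675781), (13.604113578796387, 31.200336456298828), 14.111934661865234) 110.75046570082243
scene 72 ((460.2496643066406, -355.0727233886719), (13.330940246582031, 40.37673568725586), 13.058551788330078) 102.99669161642977
8.8 [-0.5483  0.3726  0.9407  1.8874 -0.3482  1.0562  0.8116] [ 0.5271 -0.1597  0.2406] [ 3.1409 -0.0032  1.847 ]
```

View pics/e.png

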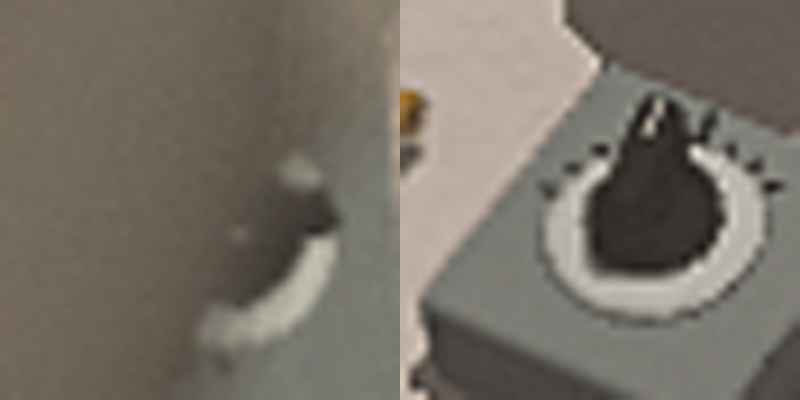

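Run:
```python
from h import *
np.set_printoptions(precision=4,suppress=True)
for c,pts in(('top',(395.15,247.9)),('scene',(197.1,279.4))):
    s=env.snapshot(c);P=cloud(s,s['z_map']>0)
    w=world(s,pts,height=.045);print(c,'mark',w,'yaw',np.degrees(np.arctan2(w[1]+.3535,w[0]-.459)))
    a=np.radians(19.5);S=P[:,0]*np.cos(a)+P[:,1]*np.sin(a)-.643;N=-P[:,0]*np.sin(a)+P[:,1]*np.cos(a)-.0535
    m=(abs(S)<.2)&(abs(N)<.03)&(P[:,2]>.068)&(P[:,2]<.1)
    for b in np.arange(-.18,.1,.006):
        k=m&(S>=b)&(S<b+.006)
        if k.sum()>1: print(round((b+.003)*1000),k.sum(),(np.array([N[k].min(),N[k].mean(),N[k].max(),P[k,2].max()])*1000).round(1), [round(1000*x,1) for x in (S[k].min(),S[k].max())])
```

```text
top mark [ 0.4436 -0.3108  0.045 ] yaw 109.886452603719
-165 3 [-1.8  1.3  5.9 78.2] [np.float64(-162.9), np.float64(-162.3)]
-159 9 [-2.9  1.4  6.5 80.2] [np.float64(-161.5), np.float64(-156.7)]
-153 10 [-2.9  1.6  5.8 81.5] [np.float64(-155.8), np.float64(-150.1)]
-147 10 [-2.4  1.7  6.4 81.2] [np.float64(-149.4), np.float64(-144.2)]
-141 8 [-2.   1.1  5.4 81.5] [np.float64(-143.9), np.float64(-138.7)]
-135 9 [-2.5  1.   5.3 82.1] [np.float64(-137.9), np.float64(-132.6)]
-129 9 [-2.9  1.5  6.3 80.6] [np.float64(-131.5), np.float64(-126.9)]
-123 8 [-2.   2.1  6.6 80.3] [np.float64(-125.9), np.float64(-120.2)]
-117 16 [-11.2   2.2  16.7  90.1] [np.float64(-119.9), np.float64(-114.0)]
-111 31 [-13.    1.   15.6  93.7] [np.float64(-113.9), np.float64(-108.1)]
-105 25 [-13.    1.7  17.   91. ] [np.float64(-107.8), np.float64(-102.4)]
-99 8 [-1.5  2.2  6.8 79.3] [np.float64(-101.5), np.float64(-96.5)]
-93 9 [-3.2  1.   5.5 84.1] [np.float64(-95.7), np.float64(-90.6)]
-87 11 [-3.   1.3  7.  80.8] [np.float64(-89.7), np.float64(-84.3)]
-81 9 [-2.   1.9  6.6 81.2] [np.float64(-83.4), np.flo
[... 3995 characters left out ...]
6] [np.float64(18.1), np.float64(23.3)]
27 11 [-8.9 -2.4  3.5 87.1] [np.float64(24.7), np.float64(29.8)]
33 10 [-13.9  -4.8   6.6  90.2] [np.float64(30.2), np.float64(35.9)]
39 7 [-6.9 -2.3  2.6 79.6] [np.float64(36.4), np.float64(40.7)]
45 8 [-7.4 -1.6  1.4 82.3] [np.float64(42.9), np.float64(47.7)]
51 6 [-5.7  2.2  9.6 79.1] [np.float64(50.0), np.float64(53.8)]
57 13 [-19.7  -4.    8.7  91.7] [np.float64(54.3), np.float64(60.0)]
63 15 [-19.6  -9.6   9.   92.8] [np.float64(60.4), np.float64(65.7)]
69 12 [-16.1  -3.5  13.   91.9] [np.float64(66.1), np.float64(71.9)]
75 5 [-6.6 -1.8  4.7 80.9] [np.float64(72.4), np.float64(76.1)]
81 2 [-2.4 -0.4  1.6 81.6] [np.float64(78.1), np.float64(78.4)]
```

Call:
{"api": "jog_arm", "payload": {
  "increments": [
    [0,0,-0.1,4,30,0,1],
    [0,0,-0.23,9,70,0,1],
    [0,0,-0.36,14,110,0,1],
    [0,0,-0.49,20,150,0,1],
    [0,0,-0.62,26,190,0,1],
    [0,0,-0.75,32,230,0,1],
    [0,0,-0.88,38,270,0,1],
    [0,0,-1.0,44,310,0,1]
  ]
}}

```text
clock: 9.7
ee_pos: [0.5687, 0.1414, 0.2417]
ee_rot: [3.141, -0.0, 0.826]
force: [0.6, 0.5, 1.0]
gripper_width: 0.0852
grasp_force: 0.0
```

Call:
{"api": "jog_arm", "payload": {
  "increments": [
    [0,0,-0.13,4,30,0,1],
    [0,0,-0.26,8,60,0,1],
    [0,0,-0.39,12,90,0,1],
    [0,0,-0.494,15,118,-10,1],
    [0,0,-0.494,15,118,-45,1],
    [0,0,-0.494,15,118,-70,1],
    [0,0,-0.494,15,118,-80,1],
    [0,0,-0.494,15,118,-80,1]
  ]
}}

```text
clock: 10.5
ee_pos: [0.5832, 0.2582, 0.1605]
ee_rot: [3.141, 0.002, 0.338]
force: [0.5, 0.5, 1.1]
gripper_width: 0.0855
grasp_force: 0.0
```

Run:
```python
from h import *
np.set_printoptions(precision=4,suppress=True)
for c in('top','scene'):
  for i in range(3):
    s=env.snapshot(c);P=cloud(s,s['z_map']>0)
    Q=P[(np.hypot(P[:,0]-.459,P[:,1]+.3535)<.045)&(P[:,2]>.078)&(P[:,2]<.1)]
    v=np.linalg.svd(Q[:,:2]-Q[:,:2].mean(0),full_matrices=False)[2][0]
    r=cv2.minAreaRect((Q[:,:2]*1000).astype(np.float32))
    B=P[(np.hypot(P[:,0]-.459,P[:,1]+.3535)<.09)&(P[:,2]>.04)&(P[:,2]<.05)]
    b=cv2.minAreaRect((B[:,:2]*1000).astype(np.float32))
    print(c,len(Q),np.round(r[0],1),np.round(r[1],1),r[2],np.degrees(np.arctan2(v[1],v[0]))%180,'box',b[2],np.round(b[0],1))
  cv2.imwrite(f'pics/g_{c}.png',s['color'][:,:,::-1])
a=cv2.resize(cv2.imread('pics/g_top.png')[218:262,388:432],(400,400),interpolation=cv2.INTER_CUBIC)
b=cv2.resize(cv2.imread('pics/g_scene.png')[130:230,255:355],(400,400),interpolation=cv2.INTER_CUBIC)
cv2.imwrite('pics/g.png',cv2.hconcat([a,b]))
st=env.read_state();print(st['clock'],st['joint_pos'],st['ee_pos'],st['ee_rot'])
```

```text
top 96 [ 458.  -351.9] [13.8 40.2] 14.402989387512207 105.57047003031133 box 2.951606035232544 [ 457.9 -352.4]
top 97 [ 458.1 -352.3] [13.8 41.8] 14.413312911987305 105.80328371169132 box 2.960979700088501 [ 457.8 -352.2]
top 96 [ 457.8 -352.1] [13.5 39.5] 15.10118293762207 105.96257139840155 box 2.9510421752929688 [ 457.9 -352.3]
scene 78 [ 460.7 -354.7] [14.2 42.1] 16.242462158203125 102.60837412614545 box 2.280609369277954 [ 459.1 -353.5]
scene 77 [ 460.3 -353.2] [14.4 42.4] 15.557464599609375 103.43688444982442 box 2.511000156402588 [ 459.1 -354.4]
scene 77 [ 459.5 -353.8] [13.6 43.1] 12.334554672241211 101.64416771165514 box 2.5735366344451904 [ 459.2 -353.6]
10.8 [-1.2499  0.8164  1.1807  1.7608 -0.8283  1.1562 -1.0381] [0.5839 0.2599 0.1626] [-3.1412 -0.0019  0.3405]
```

View pics/g.png

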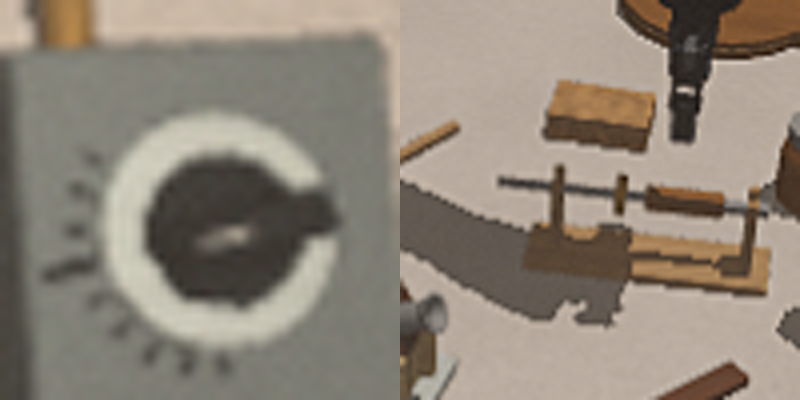

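Call:
{"api": "jog_arm", "payload": {
  "increments": [
    [0,0,0,0,3.5,-30,1],
    [0,0,0,0,3.5,-65,1],
    [0,0,0,0,3.5,-90,1],
    [0,0,0,0,3.5,-106,1],
    [0,0,0,0,3.5,-106,1],
    [0,0,0,0,3.5,-106,0.5],
    [0,0,0,0,3.5,-106,0],
    [0,0,0,0,3.5,-106,0]
  ]
}}

```text
clock: 11.6
ee_pos: [0.584, 0.2637, 0.0567]
ee_rot: [-3.141, -0.002, 0.341]
force: [0.2, 0.4, 0.2]
gripper_width: 0.044
grasp_force: 0.0
```

Call:
{"api": "jog_arm", "payload": {
  "increments": [
    [0,0,0,0,0,0,0],
    [0,0,0,0,0,0,0],
    [0,0,0,0,0,0,0],
    [0,0,0,0,0,0,0],
    [0,0,0,0,0,0,0],
    [0,0,0,0,0,0,0],
    [0,0,0,0,0,0,0],
    [0,0,0,0,0,0,0]
  ]
}}

```text
clock: 12.4
ee_pos: [0.5835, 0.2636, 0.0559]
ee_rot: [-3.141, -0.001, 0.341]
force: [-2.1, 0.2, 5.9]
gripper_width: 0.013
grasp_force: 58.8
```

Call:
{"api": "jog_arm", "payload": {
  "increments": [
    [0,0,0,0,0,8,0],
    [0,0,0,0,0,25,0],
    [0,0,0,0,0,50,0],
    [0,0,0,0,0,80,0],
    [0,0,0,0,0,110,0],
    [0,0,0,0,0,130,0],
    [0,0,0,0,0,140,0],
    [0,0,0,0,0,140,0]
  ]
}}

```text
clock: 13.2
ee_pos: [0.5836, 0.2636, 0.1965]
ee_rot: [-3.141, -0.002, 0.341]
force: [-0.2, -0.4, -1.7]
gripper_width: 0.013
grasp_force: 58.4
```

```bash
cat > tri.py <<'E'
from h import *
np.set_printoptions(precision=4,suppress=True)
def tri(name,n=3,near=None,hs=(.05,.2)):
    rays=[]
    for c in('top','scene'):
        for i in range(n):
            s=env.snapshot(c)
            for r in env.landmark_of(c,name):
                a=world(s,r['point'],height=hs[0]);b=world(s,r['point'],height=hs[1])
                if r['confidence']>.3 and (near is None or np.linalg.norm((.5*(a+b)-near)[:2])<.15):
                    rays.append((a,(b-a)/np.linalg.norm(b-a),c));break
    A=sum(np.eye(3)-np.outer(d,d) for a,d,c in rays);B=sum((np.eye(3)-np.outer(d,d))@a for a,d,c in rays)
    X=np.linalg.solve(A,B);res=[np.linalg.norm(np.cross(X-a,d)) for a,d,c in rays]
    return X,[r[2][0] for r in rays],np.round(np.array(res)*1000,1)
E
python3 - <<'E'
from tri import *
for n,p in(('guide',[.5,0,.1]),('gauge_grip',[.585,.265,.2]),('gauge_collar',[.53,.25,.2]),('gauge_tip',[.43,.21,.2])): print(n,tri(n,2,np.array(p)))
s=env.snapshot('scene');t=env.snapshot('top')
a=cv2.resize(t['color'][205:255,255:305,::-1],(400,400),interpolation=cv2.INTER_CUBIC)
b=cv2.resize(s['color'][190:240,225:275,::-1],(400,400),interpolation=cv2.INTER_CUBIC)
cv2.imwrite('pics/m.png',cv2.hconcat([a,b]))
st=env.read_state();print(st['clock'],st['joint_pos'],st['ee_pos'],st['ee_rot'],st['force'],st['moment'])
E
```

```text
guide (array([ 0.4996, -0.0063,  0.1038]), ['t', 't', 's', 's'], array([5.4, 5.4, 3.4, 3.2]))
gauge_grip (array([0.5868, 0.2701, 0.2098]), ['t', 't', 's', 's'], array([3.9, 2.7, 4.1, 2.9]))
gauge_collar (array([0.5341, 0.2389, 0.2278]), ['t', 't', 's', 's'], array([1. , 3. , 1.6, 0.6]))
gauge_tip (array([0.4326, 0.2098, 0.2178]), ['t', 't', 's'], array([3. , 3.3, 0.4]))
14.9 [-1.2699  0.7879  1.2154  1.7296 -0.7907  1.2078 -1.069 ] [0.5832 0.2635 0.1953] [3.1416 0.     0.3408] [-0.3525  0.2682 -0.7576] [-0.0212 -0.0235 -0.0159]
```

View pics/m.png

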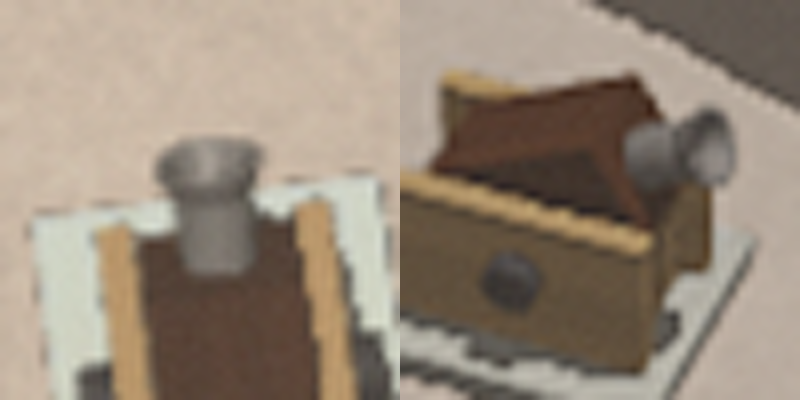

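Run:
```python
from tri import *
for c,p in(('top',(280.8,223.6)),('top',(280.8,222.0)),('scene',(263.5,208)),('scene',(262.8,207.6))):
    s=env.snapshot(c);print(c,p,world(s,p,height=.115))
P=[]
for c in('top','scene'):
    for i in range(4):
        s=env.snapshot(c);A=cloud(s,s['z_map']>0);P.append(A[(abs(A[:,0]-.49)<.04)&(abs(A[:,1]+.008)<.03)&(A[:,2]>.095)&(A[:,2]<.16)])
    Q=np.vstack(P);P=[]
    a=np.radians(8);e=np.radians(28)
    z=np.array([np.cos(e)*np.cos(a),np.cos(e)*np.sin(a),np.sin(e)]);y=np.array([-np.sin(a),np.cos(a),0]);x=np.cross(y,z)
    D=Q-[.498,-.0075,.115];L=np.c_[D@x,D@y,D@z]*1000
    L=L[np.hypot(L[:,0],L[:,1])<26]
    for b in range(-40,20,4):
        k=(L[:,2]>=b)&(L[:,2]<b+4)
        if k.sum()>3: print(c,b,k.sum(),np.percentile(L[k,0],[5,95]).round(1),np.percentile(L[k,1],[5,50,95]).round(1))
```

```text
top (280.8, 223.6) [ 0.4994 -0.0094  0.115 ]
top (280.8, 222.0) [ 0.5034 -0.0094  0.115 ]
scene (263.5, 208) [ 0.4982 -0.0106  0.115 ]
scene (262.8, 207.6) [ 0.4953 -0.01    0.115 ]
top -40 78 [-25.1  -2.1] [-20.2   1.1  17. ]
top -36 274 [-22.4   1.8] [-21.1   0.6  21.8]
top -32 60 [-13.9  -4.3] [-11.3  -0.8  11.1]
top -28 56 [-14.1  -3.7] [-11.7   0.1  10.8]
top -24 55 [-13.6  -4.2] [-12.2  -1.3  10.3]
top -20 60 [-12.6  -6.8] [-9.9  0.4  9.9]
top -16 47 [-12.7  -2.2] [-10.4  -0.   11.7]
top -12 63 [-13.2  10. ] [-10.5  -0.6   9.4]
top -8 113 [-15.   11.6] [-10.7  -0.3  10.4]
top -4 171 [-16.7  14.5] [-13.7   1.4  13.4]
top 0 46 [-17.9  12.3] [-16.5  -1.   15. ]
scene -40 106 [-24.    0.3] [-19.9  -4.   20.5]
scene -36 101 [-22.2   1.2] [-21.9  -7.1  16.8]
scene -32 28 [-21.3   2.6] [-17.5  -8.9   1.2]
scene -28 29 [-10.8   5.9] [-17.4 -13.   -2.1]
scene -24 29 [-13.5   7.3] [-18.7 -14.7  -2.1]
scene -20 35 [-12.4   4.3] [-18.4 -12.6   6.1]
scene -16 46 [-13.1   6. ] [-18.1 -11.5   7.1]
scene -12 56 [-12.5  10.4] [-16.6  -4.8   7.5]
scene -8 58 [-13.7  11.3] [-17.8   2.2  10.8]
scene -4 115 [-15.2  15. ] [-18.9  -0.7  11.9]
scene 0 33 [-15.6  13.6] [-22.   -7.1   8.2]
```

```bash
python3 -c "
import numpy as np
from scipy.spatial.transform import Rotation as R
for f in (.2,.4,.6,.8,1):
  a=np.radians(8)
  print(f,(R.from_rotvec(f*.4887*np.array([np.sin(a),-np.cos(a),0]))*R.from_rotvec([0,0,-.2010*f])).as_rotvec().round(3))
print((R.from_rotvec(.4887*np.array([np.sin(a),-np.cos(a),0]))*R.from_euler('xyz',[np.pi,0,np.radians(8)])).as_euler('xyz'))"
```

```text
0.2 [ 0.016 -0.097 -0.04 ]
0.4 [ 0.035 -0.192 -0.08 ]
0.6 [ 0.058 -0.288 -0.12 ]
0.8 [ 0.085 -0.382 -0.159]
1 [ 0.116 -0.475 -0.197]
[ 3.14159265 -0.4887      0.13962634]
```

Call:
{"api": "jog_arm", "payload": {
  "increments": [
    [0.01,-0.05,-0.02,5,-15,10,0],
    [0.016,-0.097,-0.04,15,-45,25,0],
    [0.035,-0.192,-0.08,28,-82,40,0],
    [0.058,-0.288,-0.12,42,-122,52,0],
    [0.085,-0.382,-0.159,56,-162,60,0],
    [0.116,-0.475,-0.197,70,-200,60,0],
    [0.116,-0.475,-0.197,80,-232,60,0],
    [0.116,-0.475,-0.197,85.5,-249,60,0]
  ]
}}

```text
clock: 16.3
ee_pos: [0.668, 0.0106, 0.2558]
ee_rot: [-3.141, -0.489, 0.135]
force: [0.1, 0.3, -1.3]
gripper_width: 0.013
grasp_force: 58.7
```

Call:
{"api": "jog_arm", "payload": {
  "increments": [
    [0,0,0,0,0,0,0],
    [0,0,0,0,0,0,0],
    [0,0,0,0,0,0,0],
    [0,0,0,0,0,0,0],
    [0,0,0,0,0,0,0],
    [0,0,0,0,0,0,0],
    [0,0,0,0,0,0,0],
    [0,0,0,0,0,0,0]
  ]
}}

```text
clock: 17.1
ee_pos: [0.6687, 0.0146, 0.2553]
ee_rot: [3.141, -0.488, 0.14]
force: [-0.0, 0.3, -1.4]
gripper_width: 0.0131
grasp_force: 58.7
```

Run:
```python
from tri import *
st=env.read_state();print(st['clock'],st['joint_pos'],st['ee_pos'],st['ee_rot'],st['grasp_force'],st['gripper_width'])
from scipy.spatial.transform import Rotation as R
T=R.from_euler('xyz',st['ee_rot']).as_matrix();G=st['ee_pos']-.0187*T[:,2]
print('G',G)
gz=np.array([.8744,.1229,.4695]);y=np.array([-.139,.990,0]);x=np.cross(y,gz)
# rod shaft points: cloud near predicted axis
for c in('top','scene'):
    L=[]
    for i in range(4):
        s=env.snapshot(c);A=cloud(s,s['z_map']>0)-G;B=np.c_[A@x,A@y,A@gz]*1000
        L.append(B[(np.hypot(B[:,0],B[:,1])<26)&(B[:,2]<-30)&(B[:,2]>-200)])
    L=np.vstack(L)
    for b in range(-200,-30,8):
        k=(L[:,2]>=b)&(L[:,2]<b+8)
        if k.sum()>3: print(c,b,k.sum(),np.percentile(L[k,0],[5,50,95]).round(1),np.percentile(L[k,1],[5,50,95]).round(1),L[k,2].min().round(1))
```

```text
17.1 [-1.0431  0.4936  1.2581  1.9952 -0.9803  0.6885 -0.6754] [0.6687 0.0146 0.2553] [ 3.1411 -0.4882  0.1401] 58.72673213481903 0.013142627908283595
G [0.66   0.0134 0.2718]
scene -160 31 [-4.5 -1.1  4.7] [-8.1 -4.5  0.1] -158.1
scene -152 24 [-5.6 -2.4  4. ] [-8.6 -4.  -1.1] -151.3
scene -144 38 [-4.5 -1.2  5.3] [-9.5 -4.3  0.1] -144.0
scene -136 26 [-5.2 -2.3  2.1] [-8.1 -4.4  0.7] -135.4
scene -128 30 [-4.  -0.7  3.2] [-7.7 -4.7 -0.9] -127.7
scene -120 31 [-5.  -2.1  2.7] [-8.1 -4.5  0.2] -119.8
scene -112 25 [-4.7 -1.3  3.1] [-7.2 -4.4  2.2] -112.0
scene -104 44 [-5.1 -1.4  4.2] [-8.5 -5.   1.6] -103.8
scene -96 25 [-3.8 -0.8  1.8] [-7.6 -4.3  0.5] -95.4
scene -88 35 [-4.2 -0.8  4. ] [-8.8 -4.6 -0.2] -87.9
scene -80 28 [-5.3 -1.6  2.5] [-8.6 -4.6  0.3] -79.8
scene -72 33 [-5.8 -1.6  2.9] [-7.7 -4.7  0.1] -71.6
scene -64 6 [-5.2 -2.9  0.3] [-8.6 -6.2 -1.7] -63.9
scene -56 103 [-17.9  -8.3  13.6] [-20.9 -15.1   1.7] -55.5
scene -48 248 [-17.   -2.1  16.2] [-19.6  -7.4   7.9] -48.0
scene -40 31 [-4.9 -1.9  3.3] [-8.5 -4.9  0.1] -39.8
scene -32 8 [-2.9 -0.2  3.1] [-6.7 -4.4 -2.3] -31.8
```

Call:
{"api": "jog_arm", "payload": {
  "increments": [
    [0,0,0,0,0,-15,0],
    [0,0,0,0,0,-35,0],
    [0,0,0,0,0,-55,0],
    [0,0,0,0,0,-66,0],
    [0,0,0,0,0,-70,0],
    [0,0,0,0,0,-70,0],
    [0,0,0,0,0,-70,0],
    [0,0,0,0,0,-70,0]
  ]
}}

```text
clock: 18.3
ee_pos: [0.6692, 0.0145, 0.1862]
ee_rot: [3.141, -0.489, 0.14]
force: [0.1, 0.5, -1.6]
gripper_width: 0.0133
grasp_force: 58.7
```

Run:
```python
from tri import *
st=env.read_state();print(st['clock'],st['joint_pos'],st['ee_pos'],st['ee_rot'],st['force'])
s=env.snapshot('scene');t=env.snapshot('top')
a=cv2.resize(t['color'][180:255,245:320,::-1],(400,400),interpolation=cv2.INTER_CUBIC)
b=cv2.resize(s['color'][160:235,235:310,::-1],(400,400),interpolation=cv2.INTER_CUBIC)
cv2.imwrite('pics/n.png',cv2.hconcat([a,b]))
```

```text
18.3 [-0.908   0.5342  1.068   2.0568 -1.1509  0.5676 -0.5173] [0.6692 0.0145 0.1862] [ 3.141  -0.4894  0.14  ] [ 0.0878  0.4816 -1.584 ]
```

View pics/n.png

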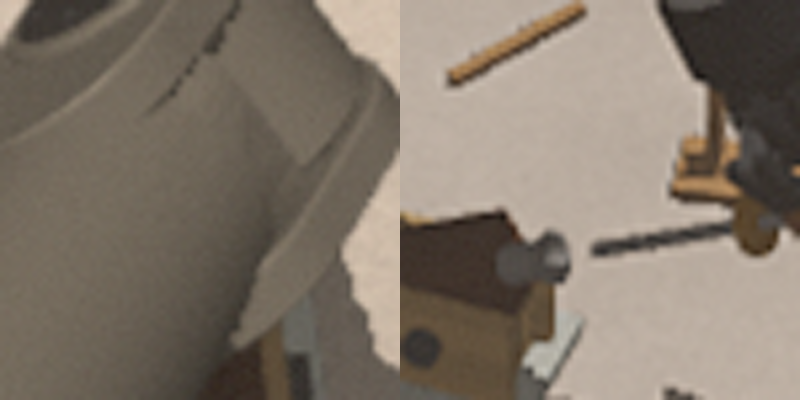

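Call:
{"api": "jog_arm", "payload": {
  "increments": [
    [0,0,0,-7,-1,-3.8,0],
    [0,0,0,-14,-2,-7.5,0],
    [0,0,0,-21,-3,-11.3,0],
    [0,0,0,-26.2,-3.7,-14.1,0],
    [0,0,0,-30.6,-4.3,-16.4,0],
    [0,0,0,-35,-4.9,-18.8,0],
    [0,0,0,-39.3,-5.5,-21.1,0],
    [0,0,0,-39.3,-5.5,-21.1,0]
  ]
}}

```text
clock: 19.2
ee_pos: [0.6286, 0.0088, 0.1638]
ee_rot: [-3.142, -0.487, 0.139]
force: [0.5, 0.3, -1.8]
gripper_width: 0.0131
grasp_force: 58.7
```

Call:
{"api": "jog_arm", "payload": {
  "increments": [
    [0,0,0,-5.2,-0.7,-2.8,0],
    [0,0,0,-10.5,-1.5,-5.6,0],
    [0,0,0,-15.7,-2.2,-8.5,0],
    [0,0,0,-21,-3,-11.3,0],
    [0,0,0,-26.2,-3.7,-14.1,0],
    [0,0,0,-31.5,-4.4,-16.9,0],
    [0,0,0,-35,-4.9,-18.8,0],
    [0,0,0,-35,-4.9,-18.8,0]
  ]
}}

```text
clock: 20.0
ee_pos: [0.5937, 0.0039, 0.1451]
ee_rot: [-3.141, -0.488, 0.139]
force: [0.1, 1.0, -2.8]
gripper_width: 0.0131
grasp_force: 58.7
```

Still nearly free; about 45 mm to go.

Call:
{"api": "jog_arm", "payload": {
  "increments": [
    [0,0,0,-5.2,-0.7,-2.8,0],
    [0,0,0,-10.5,-1.5,-5.6,0],
    [0,0,0,-15.7,-2.2,-8.5,0],
    [0,0,0,-21,-3,-11.3,0],
    [0,0,0,-26.2,-3.7,-14.1,0],
    [0,0,0,-30.6,-4.3,-16.4,0],
    [0,0,0,-33.2,-4.7,-17.8,0],
    [0,0,0,-33.2,-4.7,-17.8,0]
  ]
}}

```text
clock: 20.8
ee_pos: [0.5606, -0.0009, 0.1274]
ee_rot: [-3.141, -0.488, 0.139]
force: [-0.6, 0.1, -2.4]
gripper_width: 0.013
grasp_force: 58.7
```

Call:
{"api": "jog_arm", "payload": {
  "increments": [
    [0,0,0,-1.3,-0.2,-0.7,0],
    [0,0,0,-2.6,-0.4,-1.4,0],
    [0,0,0,-3.9,-0.5,-2.1,0],
    [0,0,0,-5.2,-0.7,-2.8,0],
    [0,0,0,-6.1,-0.9,-3.3,0],
    [0,0,0,-7,-1,-3.8,0],
    [0,0,0,-7,-1,-3.8,0],
    [0,0,0,-7,-1,-3.8,0]
  ]
}}

```text
clock: 21.6
ee_pos: [0.5542, -0.0016, 0.1239]
ee_rot: [3.141, -0.488, 0.14]
force: [-0.2, 0.1, -1.8]
gripper_width: 0.0131
grasp_force: 58.7
```

Call:
{"api": "jog_arm", "payload": {
  "increments": [
    [0,0,0,-0.9,-0.1,-0.5,0],
    [0,0,0,-1.7,-0.2,-0.9,0],
    [0,0,0,-2.6,-0.4,-1.4,0],
    [0,0,0,-3.5,-0.5,-1.9,0],
    [0,0,0,-4.4,-0.6,-2.3,0],
    [0,0,0,-5.2,-0.7,-2.8,0],
    [0,0,0,-5.2,-0.7,-2.8,0],
    [0,0,0,-5.2,-0.7,-2.8,0]
  ]
}}

```text
clock: 22.4
ee_pos: [0.5541, -0.0017, 0.1243]
ee_rot: [3.14, -0.496, 0.14]
force: [12.2, 2.9, 0.8]
gripper_width: 0.0134
grasp_force: 58.4
```

Call:
{"api": "jog_arm", "payload": {
  "increments": [
    [0,0,0,-0.9,-0.1,-0.5,0],
    [0,0,0,-1.7,-0.2,-0.9,0],
    [0,0,0,-2.6,-0.4,-1.4,0],
    [0,0,0,-2.6,-0.4,-1.4,0],
    [0,0,0,-2.6,-0.4,-1.4,0],
    [0,0,0,-2.6,-0.4,-1.4,0],
    [0,0,0,-2.6,-0.4,-1.4,0],
    [0,0,0,-2.6,-0.4,-1.4,0]
  ]
}}

```text
clock: 23.2
ee_pos: [0.554, -0.0017, 0.1245]
ee_rot: [3.14, -0.5, 0.141]
force: [17.6, 2.2, 3.9]
gripper_width: 0.013
grasp_force: 58.4
```

Run:
```python
from h import *
s=env.snapshot('scene')
cv2.imwrite('pics/p.png',cv2.resize(s['color'][160:250,205:325,::-1],(800,600),interpolation=cv2.INTER_CUBIC))
```

```text
(no output)
```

View pics/p.png

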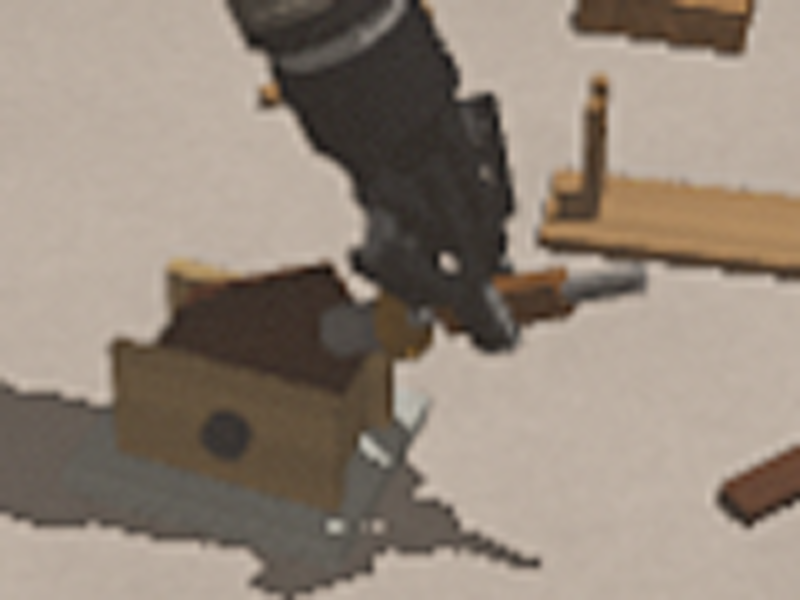

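The brass collar at (405,325) sits flush against the tube mouth, so I'll draw it out.

Call:
{"api": "jog_arm", "payload": {
  "increments": [
    [0,0,0,5.2,0.7,2.8,0],
    [0,0,0,14,2,7.5,0],
    [0,0,0,24,3.4,12.9,0],
    [0,0,0,34,4.8,18.3,0],
    [0,0,0,44,6.2,23.6,0],
    [0,0,0,54,7.6,29,0],
    [0,0,0,64,9,34.4,0],
    [0,0,0,72,10.1,38.7,0]
  ]
}}

```text
clock: 24.05
ee_pos: [0.6184, 0.0076, 0.1581]
ee_rot: [3.141, -0.487, 0.14]
force: [-0.5, -0.1, -2.1]
gripper_width: 0.0132
grasp_force: 58.9
```

Call:
{"api": "jog_arm", "payload": {
  "increments": [
    [0,0,0,10,1.4,5.4,0],
    [0,0,0,20,2.8,10.7,0],
    [0,0,0,30,4.2,16.1,0],
    [0,0,0,40,5.6,21.5,0],
    [0,0,0,50,7,26.8,0],
    [0,0,0,58,8.1,31.1,0],
    [0,0,0,62,8.7,33.3,0],
    [0,0,0,62,8.7,33.3,0]
  ]
}}

```text
clock: 24.85
ee_pos: [0.681, 0.0162, 0.1919]
ee_rot: [3.141, -0.489, 0.14]
force: [-0.5, -0.5, -2.0]
gripper_width: 0.0131
grasp_force: 58.9
```

Run:
```python
from tri import *
st=env.read_state();print(st['clock'],st['joint_pos'],st['ee_pos'],st['ee_rot'],st['force'])
from scipy.spatial.transform import Rotation as R
T=R.from_euler('xyz',st['ee_rot']).as_matrix();G=st['ee_pos']-.0187*T[:,2]
gz=T[:,0];y=T[:,1];x=T[:,2]
L=[]
for i in range(4):
    s=env.snapshot('scene');A=cloud(s,s['z_map']>0)-G;B=np.c_[A@x,A@y,A@gz]*1000
    L.append(B[(np.hypot(B[:,0],B[:,1])<26)&(B[:,2]<-30)&(B[:,2]>-200)])
L=np.vstack(L)
for b in range(-184,-30,16):
    k=(L[:,2]>=b)&(L[:,2]<b+16)
    if k.sum()>3: print(b,k.sum(),np.percentile(L[k,0],[5,50,95]).round(1),np.percentile(L[k,1],[5,50,95]).round(1),L[k,2].min().round(1))
```

```text
24.85 [-0.8051  0.4657  0.9063  2.021  -0.9737  0.4947 -0.6719] [0.681  0.0162 0.1919] [ 3.1407 -0.4886  0.1404] [-0.5387 -0.5057 -1.9861]
-168 25 [-5.  -1.   3.7] [-3.9  3.   7.6] -160.9
-152 59 [-5.3 -0.8  4.8] [-1.2  3.5  8.4] -151.7
-136 51 [-5.1 -1.9  4.3] [-0.7  3.2  8.1] -135.9
-120 63 [-4.6 -1.4  3.8] [-0.7  4.3  7.4] -119.9
-104 63 [-4.4 -1.3  3.6] [-1.7  4.1  8.8] -104.0
-88 55 [-4.5 -1.5  4.5] [-0.6  3.4  7.7] -87.0
-72 41 [-6.7 -1.7  2.3] [0.6 5.8 8.5] -71.9
-56 305 [-17.   -3.4  14.5] [-4.3  9.7 21.4] -55.9
-40 34 [-4.6 -1.1  4.3] [1.3 4.9 7.3] -40.0
```

Call:
{"api": "jog_arm", "payload": {
  "increments": [
    [0,0,0,5,0.7,8,0],
    [-0.007,0.05,0,5,0.7,18,0],
    [-0.021,0.15,0,5,0.7,24,0],
    [-0.035,0.25,0,5,0.7,24,0],
    [-0.049,0.35,0,5,0.7,24,0],
    [-0.061,0.435,0,5,0.7,24,0],
    [-0.068,0.484,0,5,0.7,24,0],
    [-0.068,0.484,0,5,0.7,24,0]
  ]
}}

```text
clock: 25.85
ee_pos: [0.6869, 0.0173, 0.2155]
ee_rot: [3.139, 0.001, 0.141]
force: [0.1, -1.5, -1.7]
gripper_width: 0.0131
grasp_force: 59.0
```

Call:
{"api": "jog_arm", "payload": {
  "increments": [
    [0,0,0.06,3,-5,0,0],
    [0,0,0.17,8,-14,0,0],
    [0,0,0.29,14,-25,0,0],
    [0,0,0.41,20,-36,0,0],
    [0,0,0.53,26,-47,0,0],
    [0,0,0.65,32,-58,0,0],
    [0,0,0.77,38,-69,0,0],
    [0,0,0.88,43,-79,0,0]
  ]
}}

```text
clock: 26.65
ee_pos: [0.7283, -0.063, 0.2161]
ee_rot: [3.14, -0.0, 1.024]
force: [0.8, -0.0, -2.1]
gripper_width: 0.013
grasp_force: 59.0
```

Call:
{"api": "jog_arm", "payload": {
  "increments": [
    [0,0,0.1,4,-9,0,0],
    [0,0,0.2,8,-18,-10,0],
    [0,0,0.27,11,-25,-25,0],
    [0,0,0.29,11,-28,-45,0],
    [0,0,0.29,11,-28,-60,0],
    [0,0,0.29,11,-28,-68,0],
    [0,0,0.29,11,-28,-72,0],
    [0,0,0.29,11,-28,-72,0]
  ]
}}

```text
clock: 27.45
ee_pos: [0.7394, -0.0897, 0.1435]
ee_rot: [3.141, 0.001, 1.31]
force: [0.4, 0.3, -1.4]
gripper_width: 0.0129
grasp_force: 59.0
```

Run:
```python
from tri import *
st=env.read_state();print(st['clock'],st['joint_pos'],st['ee_pos'],st['ee_rot'],st['force'],st['grasp_force'])
from scipy.spatial.transform import Rotation as R
T=R.from_euler('xyz',st['ee_rot']).as_matrix();G=st['ee_pos']-.0187*T[:,2]
print('tip',G-.159*T[:,0],'x',T[:,0])
for c in('top','scene'):
    L=[]
    for i in range(3):
        s=env.snapshot(c);A=cloud(s,s['z_map']>0)-G;B=np.c_[A@T[:,2],A@T[:,1],A@T[:,0]]*1000
        L.append(B[(np.hypot(B[:,0],B[:,1])<26)&(B[:,2]<-30)&(B[:,2]>-200)])
    L=np.vstack(L)
    for b in range(-184,-30,24):
        k=(L[:,2]>=b)&(L[:,2]<b+24)
        if k.sum()>3: print(c,b,k.sum(),np.percentile(L[k,0],[5,50,95]).round(1),np.percentile(L[k,1],[5,50,95]).round(1),L[k,2].min().round(1))
P=cloud(s,s['z_map']>0)
for i in range(2):
    s=env.snapshot('top');P=cloud(s,s['z_map']>0)
    Q=P[(np.hypot(P[:,0]-.459,P[:,1]+.3535)<.045)&(P[:,2]>.078)&(P[:,2]<.1)]
    v=np.linalg.svd(Q[:,:2]-Q[:,:2].mean(0),full_matrices=False)[2][0];print(len(Q),np.degrees(np.arctan2(v[1],v[0]))%180)
cv2.imwrite('pics/z.png',env.snapshot('scene')['color'][:,:,::-1])
```

```text
27.45 [-0.3685  0.7661  0.677   1.4725 -0.5127  1.0846  0.1529] [ 0.7394 -0.0897  0.1435] [3.1414 0.0007 1.3101] [ 0.3659  0.2958 -1.43  ] 59.01680409908295
tip [ 0.6984 -0.2433  0.1623] x [ 0.2578  0.9662 -0.0007]
top -160 121 [-7.8 -4.6 -0.1] [-4.2 -0.6  5.2] -159.2
top -136 124 [-7.5 -4.3 -0.7] [-4.4 -0.9  3.7] -136.0
top -112 124 [-7.  -4.1 -0.5] [-4.3 -0.5  4.7] -111.8
top -88 124 [-7.4 -4.2  0.8] [-4.  -0.8  4.1] -87.8
top -64 248 [-20.  -13.5  -0.6] [-17.2  -3.2  13.4] -63.8
scene -184 7 [-7.5 -3.8 -1.5] [-0.9  1.1  3.4] -162.3
scene -160 96 [-8.9 -5.8 -0.4] [-2.2  3.1  6.7] -160.0
scene -136 96 [-9.4 -5.7  0.3] [-2.3  3.4  6.6] -136.0
scene -112 83 [-9.2 -6.1 -2. ] [-1.5  3.3  6.7] -111.9
scene -88 84 [-8.8 -6.4  0.7] [-1.3  3.5  6.6] -87.9
scene -64 341 [-21.   -8.5  10.6] [-12.5   5.5  19.3] -63.8
scene -40 15 [-9.7 -7.5 -4.3] [-0.6  4.3  7.4] -36.6
96 105.73320512074278
94 105.13283821294851
```

View pics/z.png

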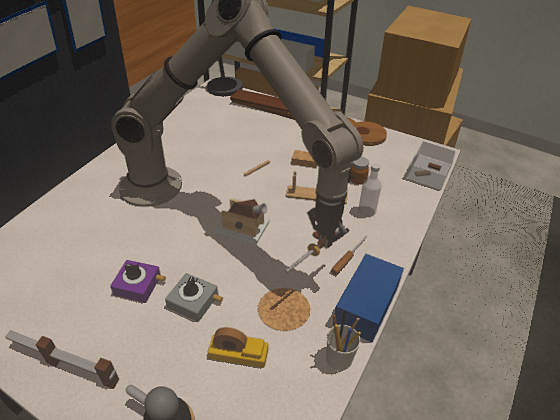

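The rod is level and its tip, at (290,268), is about 16 cm above the mat centre. The dial is still on the mark and nothing else has moved, so I'm handing in.

```bash
python3 -c "
from bench import env
print(env.job_done())"
```

```text
the job is handed in; nothing more can be done
None
```

The job is handed in, though the hand-in gave no verdict: the dial is at the long mark, the rod went into the tube up to its collar and came out again, and it is now held level about 16 cm above the mat centre.

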